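# Make up two sampling kits

## Task

Make up the two sampling kits from the stock on the bench to the right of the trays, setting each thing in the cut-out shaped for it so that it rests on the cut-out's floor: the wider tray takes the box of slides, the felt pen and one of the two small dishes; the narrower tray takes the tube, standing on its cap, and the other small dish (either one). Dishes and box stay right side up, and the two large dishes stay where they are.

Things in the scene. Friction and masses are not known exactly. Their poses are not given: they have to be found in the camera images.
- smear_tray: Wider tray: 196 (x) by 124 (y) mm white tray with dark foam insert, fixed. Origin: centre of underside; x along the long side away from the robot, y to the left, z up. Foam face 14, rim 15 mm above the bench. Cut-outs 6 mm deep (floor at z 8 mm), centres in mm: rectangle 96 (x) by 44 (y) at (-37, +17) (slide box); round 66 diameter at (+52, +17) (dish); slot 148 (x) by 24 (y) at (0, -38) (pen)
- water_tray: Narrower tray: 196 (x) by 94 (y) mm white tray with dark foam insert, fixed. Origin: centre of underside; x along the long side away from the robot, y to the left, z up. Foam face 14, rim 15 mm above the bench. Cut-outs 6 mm deep (floor at z 8 mm), centres in mm: round 66 diameter at (+52, 0) (dish); round 48 diameter at (-58, 0) (tube)
- tube: 50 ml plastic tube standing upside down on its green-blue cap, 115 mm tall, 24 g; cap 38 mm wide, 15 mm high; clear barrel 30 mm wide, a cone in the top 20 mm: grip the barrel at half height. Origin: centre of its underside (on the cap), z up. The only tube to the right of the trays
- dish_a: small round petri dish with lid, clear with pale agar, 55 mm across the lid's rim and 14 mm high (solid to the fingers: 50 mm across, 12 mm high), 11 g. Origin: centre of its underside, z up. Looks the same as dish_b but for the handwriting and may be swapped with it
- dish_b: the second small round petri dish, same size and look as dish_a, origin likewise. May be swapped with dish_a
- slide_pack: small white and blue carton of microscope slides, closed, 33 (x) by 83 (y) by 29 (z) mm, 90 g; grip it across the 33 mm. Origin: centre of its underside, its y axis along the long side, z up. Either way round fits. (Not the carton on the white foil boat at the back)
- felt_pen: black felt pen with cap, 13 (x) by 135 (y) by 14 (z) mm, lying flat, does not roll; 20 g, grip it across the 13 mm at the middle. Origin: centre of its underside, its y axis along the pen. Either way round in its slot
- large_dish: bystander: large petri dish with lid and dark grey agar, 90 mm across, 17 mm high, loose, lying beyond the stock; origin at the centre of its underside
- left_dish: bystander: a second large petri dish, same size and look, loose, just left of the trays; origin at the centre of its underside
Not all that is in view belongs to the job. Of the things shaped like the felt_pen, the black one is meant.

How it is judged:
By the outcome, as a careful person would: the job done as asked, in the order asked, and still so for the second after the job is handed in, with the robot touching nothing.
It also fails if it takes over 115 s, if anything falls off the work surface, if the arm or the gripper's body presses on something with over 40 N, if the wrist force passes 120 N, or if a joint passes its speed limit or range.

## Robot

A 6-joint arm with a two-finger parallel gripper is mounted at the origin on a cart in front of the work surface, level with it; the furniture and walls round the work are solid. World frame = base frame: x ahead of the robot, y to its left, z up, the work surface at z = 0. Lengths are in m, angles in rad, forces in N, time in s.
With the tool pointing down it reaches from about 0.35 to 0.975 m from the base axis. Payload 4.9 kg.
Tool frame: the origin (TCP) lies at the very end of the fingers, on their centre line; the grasp point (between the pads) lies 19 mm behind it (ctrl.grasp_offset is the distance from the TCP to the grasp point, in m); z points along the fingers, y is the line along which they close (so a half turn about z gives the same grasp; the last joint's range is limited). The gripper opens to 85 mm and grips with 20 to 120 N. Pads are 22 mm wide; open, the fingers measure 114 mm over their backs; the gripper's body (76 mm by 85 mm) begins 54 mm behind the grasp point. The pads swing forward as they close: fully open they stand 13 mm farther back than shut.
Start: joints at [1.082, 0.053, 1.613, -0, 1.476, -0.119], TCP at [0.226, 0.583, 0.231] pointing down, gripper open.
Joint ranges: [-3.01, 3.01], [-1.01, 2.22], [0.06, 2.58], [-1.02, 4.17], [0.09, 2.62], [-3.14, 3.14]. Speed limits (rad/s): [2.57, 2.57, 3.14, 3.14, 3.14, 3.14].

## Interface

Orientations are given as a rotation vector (axis times angle).
In Python, from station import ctrl, optics gives the robot as it stands.
- The arm moves only by the shell command python3 -m handwheel 'ROWS' [OPENING] [FORCE]. ROWS is JSON, a list of rows, each an object of numbers: "tx", "ty", "tz": the shift along the tool's x, y, z in mm; "roll": the turn about the tool's z in rad. A call has 1 to 12 rows; each row shifts and turns the commanded pose from where the row before left it, along the tool's axes as they then stand; what a row does not reach is not made up. A row lasts 1/12 s, in which the tool goes at most 41.7 mm and 7.16 degrees, less where a joint would pass 70% of its speed; a pose out of reach is approached as far as the arm can. A call with a gripper value outside its range is refused whole. OPENING is the finger opening in mm, from 0 to 85.4, set as the call begins (- or left out, the last holds). The fingers move at their own pace and stop on an object; FORCE is the grip in N (left out, the last holds). Time passes only in rows, so rows that do not move let the fingers close. It gives the time, the measured TCP pose, the force, the opening and the grip force at its end, in the units of the state.
- ctrl.get_obs(): the state, without advancing time (a new reading comes with each control period).
- optics.get_image(name): name is "scene" or "top"; returns (picture, depth): 420x560x3 uint8, red, green, blue; 420x560 float32, m along the optical axis (not along the pixel's ray), 0 where there is no reading.
- optics.camera_params(name): a dict with "mtx" (3x3 intrinsics, pixels), "k1" (the pictures are not rectified: a ray, as slopes to the right and down, at radius r is drawn at 1 + k1 r^2 times it, then the intrinsics apply), "extrinsics" (4x4, takes a point from camera to world coordinates). Camera axes: x right, y down, z forward; pixel columns grow to the right and rows downward; lengths in m; the calibration is good to about 2 mm. A picture is of the moment at which its call begins. camera_params takes no time and is no camera call.
- ctrl.finish_job(): hands the job in; it is judged then, once.
The state is a dict: "t": time; "q": joint angles; "dq": joint speeds; "effort": joint torques, N m; "tool_pos": TCP position; "tool_rot": TCP orientation; "contact_force": force on the tool from outside, world axes, zero at the start; "wrist_torque": the same for the moment, N m; "opening": finger opening in m; "grip_force": force on a finger pad.
Only numpy, scipy, OpenCV 4.12 (cv2) and the standard library are available. Lean on these libraries where they do the work, as an engineer would, in place of code of your own. Each camera call takes 0.05 s, during which the arm holds its last target. There are 200 camera calls.

## Working session

There is one attempt and no reset: what is moved stays moved. The work goes in short steps, Python scripts to look and compute and a shell command to move; the robot and the scene stay as the last step left them, time stands still between calls to the robot, and variables do not carry over. Pictures are saved under pics/ and viewed, at most 14 in all, crops included, and the job is handed in when it is done.

```bash
mkdir -p pics; ls; cat > h.py <<'E'
import numpy as np, cv2
from station import ctrl, optics
def P(n):
    p=optics.camera_params(n); return np.array(p["mtx"]),p["k1"],np.array(p["extrinsics"])
def ray(n,u,v):
    K,k1,E=P(n); d=np.array([(u-K[0,2])/K[0,0],(v-K[1,2])/K[1,1]]); s=d.copy()
    for _ in range(20): s=d/(1+k1*(s@s))
    return E[:3,3],E[:3,:3]@np.array([s[0],s[1],1.])
def plane(n,u,v,z):
    o,d=ray(n,u,v); return o+d*(z-o[2])/d[2]
def pix(n,p):
    K,k1,E=P(n); c=E[:3,:3].T@(np.array(p)-E[:3,3]); s=c[:2]/c[2]; s=s*(1+k1*(s@s))
    return K[0,0]*s[0]+K[0,2],K[1,1]*s[1]+K[1,2]
def snap(n,f):
    im,d=optics.get_image(n); np.savez(f"pics/{f}.npz",im=im,d=d)
    cv2.imwrite(f"pics/{f}.png",im[:,:,::-1]); return im,d
E
python3 - <<'E'
from h import *
for n in("scene","top"):
    snap(n,n+"0"); K,k,E=P(n); print(n,K[0,0],k,E.round(3).tolist())
print(ctrl.get_obs())
E
```

```text
pics
scene 519.3316420524995 0.060293275255463685 [[0.677, -0.361, 0.641, -0.539], [-0.736, -0.323, 0.595, -0.852], [-0.007, -0.875, -0.484, 0.832], [0.0, 0.0, 0.0, 1.0]]
top 475.6239464875574 -0.006386083316925227 [[-0.017, -0.996, 0.084, 0.43], [-1.0, 0.018, 0.008, 0.115], [-0.01, -0.084, -0.996, 1.281], [0.0, 0.0, 0.0, 1.0]]
{'t': 0.1, 'q': array([ 1.08199489e+00,  5.33000253e-02,  1.61417292e+00,  7.82082031e-06,
        1.47600261e+00, -1.18995072e-01]), 'dq': array([-0.00154989, -0.00182014, -0.00143915,  0.0028498 ,  0.00078638,
        0.00076658]), 'effort': array([ 1.30021992e-03, -3.94898164e+01, -3.71366251e+01, -6.66319897e-05,
        3.89067951e-03,  1.99048799e-05]), 'tool_pos': array([0.22562151, 0.58224273, 0.23017057]), 'tool_rot': array([-5.77482075e-01, -3.08747864e+00,  2.81795339e-03]), 'contact_force': array([-0.74412874,  0.07854895,  0.65356716]), 'wrist_torque': array([-0.02796353,  0.00755667, -0.01756292]), 'grip_force': 0.0, 'opening': 0.08534877845050079}
```

View pics/scene0.png

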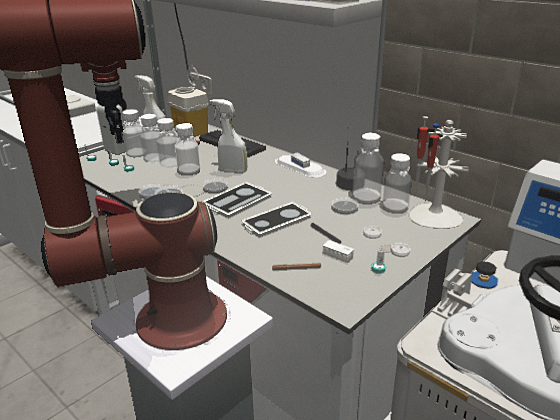

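View pics/top0.png

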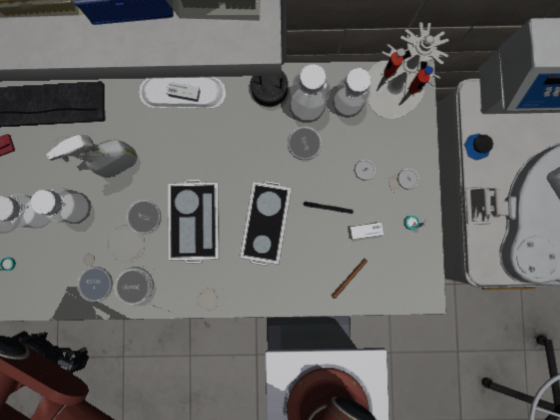

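Top view candidates:
- **Pens:** black at (328,208), brown at (350,278). The black one is meant.
- **Cartons:** (366,231), and one on the foil boat at (183,91). I want the first.
- **Tubes:** (414,223), with others far left at about (8,264). I want the first.
- **Small dishes:** (365,170) and (408,179). The large dishes at (304,143), (144,216), (95,284) and (133,287) are not for this job.
- **Trays:** wider at (193,222), narrower at (266,222).

Next is a close crop to check these.

```bash
python3 - <<'E'
from h import *
im=cv2.imread("pics/top0.png")[125:305,160:440]
cv2.imwrite("pics/crop0.png",cv2.resize(im,None,fx=2.85,fy=2.85,interpolation=cv2.INTER_CUBIC))
for a in [(193,222),(266,222),(328,208),(366,231),(414,223),(365,170),(408,179)]: print(a,plane("top",*a,0.014).round(3))
E
```

```text
(193, 222) [0.493 0.346 0.014]
(266, 222) [0.49  0.151 0.014]
(328, 208) [ 0.524 -0.015  0.014]
(366, 231) [ 0.461 -0.114  0.014]
(414, 223) [ 0.48  -0.242  0.014]
(365, 170) [ 0.624 -0.117  0.014]
(408, 179) [ 0.598 -0.231  0.014]
```

View pics/crop0.png

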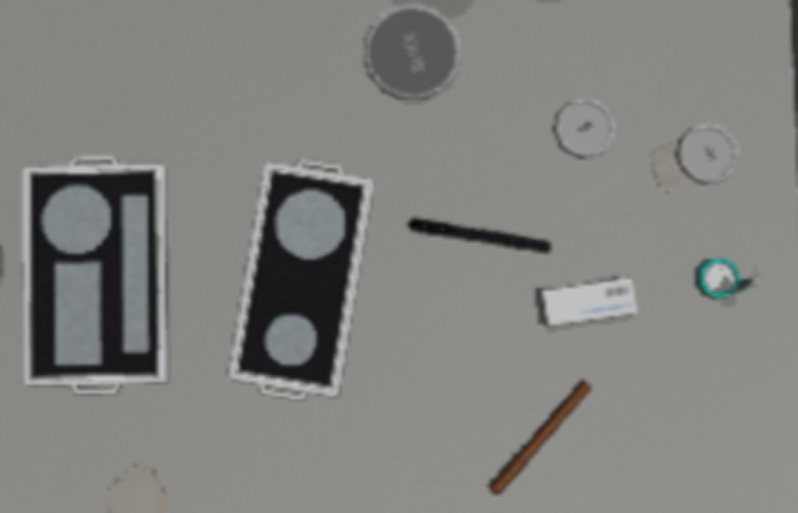

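```bash
cat > meas.py <<'E'
from h import *
def con(m,x0,y0,x1,y1,amin=40):
    z=np.zeros(m.shape,np.uint8); z[y0:y1,x0:x1]=m[y0:y1,x0:x1]*255
    c,_=cv2.findContours(z,cv2.RETR_LIST,cv2.CHAIN_APPROX_NONE)
    return sorted([a for a in c if cv2.contourArea(a)>amin],key=cv2.contourArea,reverse=True)
def world(c,z,n="top"):
    p=np.array([plane(n,*q,z)[:2] for q in c.reshape(-1,2).astype(float)])*1000
    return p.astype(np.float32)
def rect(p):
    (c,(w,h),a)=cv2.minAreaRect(p); B=cv2.boxPoints((c,(w,h),a))
    e=[B[1]-B[0],B[2]-B[1]]; l=max(e,key=np.linalg.norm)
    return np.round(c,1),np.round(sorted((w,h)),1),round(np.degrees(np.arctan2(l[1],l[0]))%180,1)
def circ(p):
    c,r=cv2.minEnclosingCircle(p); return np.round(c,1),round(2*r,1)
E
python3 - <<'E'
from meas import *
im=np.load("pics/top0.npz")["im"]; hsv=cv2.cvtColor(im,cv2.COLOR_RGB2HSV); g=im.max(2)
for nm,b in(("smear",(165,180,222,264)),("water",(238,178,294,270))):
    for c in con(g<75,*b): print(nm,"dark",rect(world(c,.014)),"as circ",circ(world(c,.014)), cv2.contourArea(c))
print("pen",[rect(world(c,.012)) for c in con(g<60,298,196,360,220)])
print("box",[rect(world(c,.029)) for c in con(g>165,340,215,392,250)])
t=(hsv[...,0]>70)&(hsv[...,0]<100)&(hsv[...,1]>90)
print("tube",[(rect(world(c,.01)),circ(world(c,.01))) for c in con(t,395,205,430,240,20)])
for b in((350,155,380,185),(396,165,425,194)):
    print("dish bg",im[b[1],b[0]],im[(b[1]+b[3])//2,(b[0]+b[2])//2])
    for k in(125,135,145,155): print(k,[circ(world(c,.012)) for c in con(g>k,*b)][:1])
E
```

```text
smear dark (array([497.6, 347.3]), array([115.4, 188.4]), np.float32(0.0)) as circ (array([497.6, 348.3]), 219.1) 2961.5
smear dark (array([460.2, 362.2]), array([48. , 99.1]), np.float32(180.0)) as circ (array([460. , 361.5]), 106.8) 635.0
smear dark (array([496.8, 308.7]), array([ 26.9, 152.5]), np.float32(179.6)) as circ (array([496.8, 307.3]), 153.7) 563.5
smear dark (array([548.5, 363.4]), array([67.2, 67.5]), np.float32(179.8)) as circ (array([548.4, 363.3]), 71.0) 504.0
water dark (array([489.7, 153.5]), array([ 85.4, 187.7]), np.float32(169.5)) as circ (array([489.3, 153.7]), 202.5) 2162.5
water dark (array([539.1, 143.7]), array([68.2, 68.3]), np.float32(44.0)) as circ (array([540.3, 143.6]), 72.0) 516.0
water dark (array([432.7, 164. ]), array([50.3, 50.5]), np.float32(89.0)) as circ (array([432.1, 164.1]), 53.2) 287.0
pen [(array([526.4, -15.1]), array([ 10.6, 130.7]), np.float32(79.4))]
box [(array([ 462. , -113.8]), array([31.1, 81.3]), np.float32(97.1))]
tube [((array([ 482.8, -236.9]), array([35.4, 36.2]), np.float32(133.3)), (array([ 482.4, -237.6]), 39.5)), ((array([ 482.1, -238.8]), array([30.5, 31.7]), np.float32(43.3)), (array([ 482.9, -238.4]), 33.7))]
dish bg [137 137 133] [110 110 112]
125 [(array([ 626.3, -116.1]), 111.6)]
135 [(array([ 626.3, -116.1]), 111.6)]
145 [(array([ 624.8, -117.3]), 50.5)]
155 []
dish bg [138 138 134] [123 123 124]
125 [(array([ 598.2, -237.2]), 107.8)]
135 [(array([ 598.2, -237.2]), 107.8)]
145 [(array([ 599.3, -229.4]), 44.4)]
155 []
```

```bash
cat > go.py <<'E'
import sys
from h import *
from scipy.spatial.transform import Rotation as R
o=ctrl.get_obs(); M=R.from_rotvec(o["tool_rot"]).as_matrix(); p=o["tool_pos"]*1000
yaw=np.degrees(np.arctan2(M[1,1],M[0,1]))
print("t %.2f pos %s yaw %.1f tilt %.2f open %.1f grip %.1f F %s q1 %.1f q6 %.1f"%(o["t"],p.round(1),yaw,np.degrees(np.arccos(-M[2,2])),o["opening"]*1e3,o["grip_force"],o["contact_force"].round(1),*np.degrees(o["q"][[0,5]])))
if len(sys.argv)>1:
    x,y,z,w=map(float,sys.argv[1:5]); r=(yaw-w+180)%360-180
    d=np.array([x,y,z])-p; print("world d",d.round(1))
    for nm,a in(("now",yaw),("after",w)):
        a=np.radians(a); print(nm,"tx %.1f ty %.1f tz %.1f"%(d[:2]@[-np.sin(a),np.cos(a)],d[:2]@[np.cos(a),np.sin(a)],-d[2]))
    print("roll %.3f"%np.radians(r))
E
python3 go.py 462 -114 100 7.1
python3 - <<'E'
from meas import *
print(ctrl.grasp_offset)
im=np.load("pics/top0.npz")["im"]; g=cv2.cvtColor(im,cv2.COLOR_RGB2GRAY)
for b in((345,150,387,190),(390,160,428,198)):
    c=cv2.resize(g[b[1]:b[3],b[0]:b[2]],None,fx=8,fy=8,interpolation=cv2.INTER_CUBIC)
    h=cv2.HoughCircles(c,cv2.HOUGH_GRADIENT_ALT,1.5,20,param1=150,param2=.5,minRadius=60,maxRadius=110)
    for k in ([] if h is None else h[0][:4]):
        u=b[0]+(k[0]+.5)/8-.5; v=b[1]+(k[1]+.5)/8-.5; print((u,v),plane("top",u,v,.012).round(4),"d mm",k[2]/8*2*2.67)
E
```

```text
t 0.10 pos [225.6 582.2 230.2] yaw 68.8 tilt 0.11 open 85.3 grip 0.0 F [-0.7  0.1  0.7] q1 62.0 q6 -6.8
world d [ 236.4 -696.2 -130.2]
now tx -472.0 ty -563.7 tz 130.2
after tx -720.1 ty 148.5 tz 130.2
roll 1.077
0.0187
```

```bash
python3 -m handwheel '[{"roll":0.12},{"roll":0.12},{"roll":0.12},{"roll":0.12},{"roll":0.12},{"roll":0.12},{"roll":0.12},{"roll":0.12},{"roll":0.117}]' 
python3 -m handwheel '[{"tx":-35,"ty":12},{"tx":-35,"ty":12},{"tx":-35,"ty":12},{"tx":-35,"ty":12},{"tx":-35,"ty":12},{"tx":-35,"ty":12},{"tx":-35,"ty":12},{"tx":-35,"ty":12},{"tx":-35,"ty":12},{"tx":-35,"ty":12},{"tx":-35,"ty":12},{"tx":-35,"ty":12}]' 
python3 go.py 462 -114 100 7.1
```

```text
t 0.10 pos [225.6 582.2 230.2] yaw 68.8 tilt 0.11 open 85.3 grip 0.0 F [-0.7  0.1  0.7] q1 62.0 q6 -6.8
world d [ 236.4 -696.2 -130.2]
now tx -472.0 ty -563.7 tz 130.2
after tx -720.1 ty 148.5 tz 130.2
roll 1.077$[0]: bad value
$[0]: bad value
```

```bash
python3 -m handwheel '[{"tx":0,"ty":0,"tz":0,"roll":0.12},{"tx":0,"ty":0,"tz":0,"roll":0.12}]'; python3 -m handwheel --help | head -20;python3 go.py 462 -114 100 7.1
```

```text
t: 0.27
tool_pos: [0.2257, 0.5824, 0.2305]
tool_rot: [-0.952, -2.994, 0.002]
contact_force: [-0.0, -0.0, 0.1]
opening: 0.0855
grip_force: 0.0
t 0.27 pos [225.7 582.4 230.5] yaw 54.7 tilt 0.08 open 85.5 grip 0.0 F [-0.  -0.   0.1] q1 62.0 q6 7.3
world d [ 236.3 -696.4 -130.5]
now tx -595.0 ty -432.2 tz 130.5
after tx -720.3 ty 148.4 tz 130.5
roll 0.831invalid input: not JSON, or not a number
```

```bash
python3 -m handwheel '[{"tx":0,"ty":0,"tz":0,"roll":0.12},{"tx":0,"ty":0,"tz":0,"roll":0.12},{"tx":0,"ty":0,"tz":0,"roll":0.12},{"tx":0,"ty":0,"tz":0,"roll":0.12},{"tx":0,"ty":0,"tz":0,"roll":0.12},{"tx":0,"ty":0,"tz":0,"roll":0.12},{"tx":0,"ty":0,"tz":0,"roll":0.11}]' >/dev/null
python3 -m handwheel '[{"tx":-35,"ty":12,"tz":0,"roll":0},{"tx":-35,"ty":12,"tz":0,"roll":0},{"tx":-35,"ty":12,"tz":0,"roll":0},{"tx":-35,"ty":12,"tz":0,"roll":0},{"tx":-35,"ty":12,"tz":0,"roll":0},{"tx":-35,"ty":12,"tz":0,"roll":0},{"tx":-35,"ty":12,"tz":0,"roll":0},{"tx":-35,"ty":12,"tz":0,"roll":0},{"tx":-35,"ty":12,"tz":0,"roll":0},{"tx":-35,"ty":12,"tz":0,"roll":0}]' >/dev/null
python3 go.py 462 -114 100 7.1
```

```text
t 1.68 pos [390.7 249.7 230.9] yaw 7.5 tilt 0.02 open 85.6 grip 0.0 F [-0.3  0.1  0.8] q1 23.4 q6 15.8
world d [  71.3 -363.7 -130.9]
now tx -369.9 ty 23.1 tz 130.9
after tx -369.7 ty 25.8 tz 130.9
roll 0.007
```

```bash
python3 -m handwheel '[{"tx":-36,"ty":2.5,"tz":10,"roll":0.005},{"tx":-36,"ty":2.5,"tz":10,"roll":0},{"tx":-36,"ty":2.5,"tz":10,"roll":0},{"tx":-36,"ty":2.5,"tz":10,"roll":0},{"tx":-36,"ty":2.5,"tz":10,"roll":0},{"tx":-36,"ty":2.5,"tz":10,"roll":0},{"tx":-36,"ty":2.5,"tz":10,"roll":0},{"tx":-36,"ty":2.5,"tz":10,"roll":0},{"tx":-36,"ty":2.5,"tz":10,"roll":0},{"tx":-30,"ty":2.5,"tz":10,"roll":0},{"tx":0,"ty":0,"tz":10,"roll":0},{"tx":0,"ty":0,"tz":0,"roll":0}]' >/dev/null
python3 go.py 462 -114 9 7.1
python3 - <<'E'
from meas import *
im,d=snap("top","top1"); im2,_=snap("scene","scene1")
a=cv2.resize(im[140:250,290:440],None,fx=4,fy=4,interpolation=cv2.INTER_CUBIC)
b=cv2.resize(im2[180:290,270:420],None,fx=4,fy=4,interpolation=cv2.INTER_CUBIC)
cv2.imwrite("pics/c1.png",cv2.resize(np.vstack([a,b]),None,fx=.68,fy=.68,interpolation=cv2.INTER_AREA)[:,:,::-1])
E
```

```text
t 2.68 pos [458.3 -97.1 118.6] yaw 7.0 tilt 0.31 open 85.5 grip 0.0 F [-1.9  0.2 -0.5] q1 -21.1 q6 -28.1
world d [   3.7  -16.9 -109.6]
now tx -17.2 ty 1.6 tz 109.6
after tx -17.2 ty 1.6 tz 109.6
roll -0.001
```

View pics/c1.png

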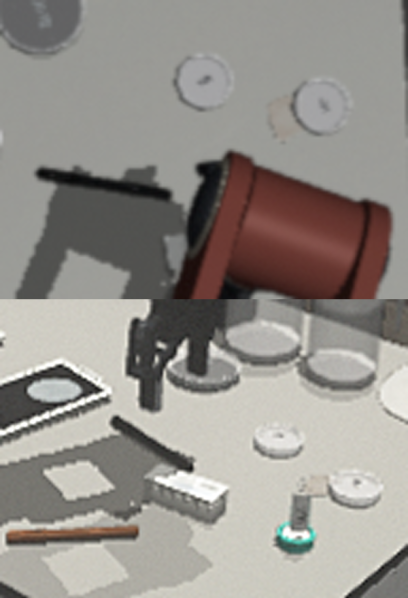

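The crop shows the two small dishes (scene camera), the tube on its teal cap, the white carton just below the open gripper, and the black pen beside it. All choices match.

```bash
python3 -m handwheel '[{"tx":-9,"ty":1,"tz":20,"roll":0},{"tx":-8,"ty":0.6,"tz":20,"roll":0},{"tx":0,"ty":0,"tz":20,"roll":0},{"tx":0,"ty":0,"tz":0,"roll":0},{"tx":0,"ty":0,"tz":0,"roll":0}]' 60 40 >/dev/null
python3 go.py 462 -114 9 7.1
```

```text
t 3.20 pos [ 463.2 -111.9   61. ] yaw 7.3 tilt 0.11 open 60.0 grip 0.0 F [-0.7 -0.5  0.1] q1 -22.5 q6 -29.9
world d [ -1.2  -2.1 -52. ]
now tx -2.0 ty -1.4 tz 52.0
after tx -2.0 ty -1.4 tz 52.0
roll 0.004
```

```bash
python3 -m handwheel '[{"tx":-2,"ty":-1.4,"tz":15,"roll":0},{"tx":0,"ty":0,"tz":15,"roll":0},{"tx":0,"ty":0,"tz":12,"roll":0},{"tx":0,"ty":0,"tz":10,"roll":0},{"tx":0,"ty":0,"tz":0,"roll":0}]'  >/dev/null
python3 go.py 462 -114 9 7.1
python3 -m handwheel '[{"tx":0,"ty":0,"tz":0,"roll":0},{"tx":0,"ty":0,"tz":0,"roll":0},{"tx":0,"ty":0,"tz":0,"roll":0},{"tx":0,"ty":0,"tz":0,"roll":0},{"tx":0,"ty":0,"tz":0,"roll":0},{"tx":0,"ty":0,"tz":0,"roll":0}]' 20 40 >/dev/null
python3 go.py 462 -114 9 7.1
```

```text
t 3.62 pos [ 462.2 -114.6    8.9] yaw 7.3 tilt 0.07 open 59.9 grip 0.0 F [-0.1 -0.5 -0.8] q1 -22.9 q6 -30.2
world d [-0.2  0.6  0.1]
now tx 0.6 ty -0.2 tz -0.1
after tx 0.6 ty -0.2 tz -0.1
roll 0.003
t 4.12 pos [ 463.9 -115.8   10.9] yaw 7.2 tilt 0.15 open 31.8 grip 41.2 F [-0.6  1.   6.5] q1 -23.0 q6 -30.2
world d [-1.9  1.8 -1.9]
now tx 2.1 ty -1.7 tz 1.9
after tx 2.1 ty -1.7 tz 1.9
roll 0.002
```

```bash
python3 -m handwheel '[{"tx":0,"ty":0,"tz":-10,"roll":0},{"tx":0,"ty":0,"tz":-20,"roll":0},{"tx":0,"ty":0,"tz":-20,"roll":0},{"tx":0,"ty":0,"tz":-20,"roll":-0.06},{"tx":0,"ty":0,"tz":-10,"roll":-0.12},{"tx":0,"ty":0,"tz":0,"roll":-0.12},{"tx":0,"ty":0,"tz":0,"roll":-0.12},{"tx":0,"ty":0,"tz":0,"roll":-0.12},{"tx":0,"ty":0,"tz":0,"roll":-0.12},{"tx":0,"ty":0,"tz":0,"roll":-0.12},{"tx":0,"ty":0,"tz":0,"roll":-0.12},{"tx":0,"ty":0,"tz":0,"roll":-0.12}]'  >/dev/null
python3 -m handwheel '[{"tx":0,"ty":0,"tz":0,"roll":-0.12},{"tx":0,"ty":0,"tz":0,"roll":-0.12},{"tx":0,"ty":0,"tz":0,"roll":-0.12},{"tx":0,"ty":0,"tz":0,"roll":-0.06},{"tx":0,"ty":0,"tz":0,"roll":0}]'  >/dev/null
python3 go.py 460.5 363.3 80 90
```

```text
t 5.53 pos [ 462.3 -115.4   89.4] yaw 89.8 tilt 0.02 open 31.5 grip 40.4 F [ 0.7 -0.2 -1.1] q1 -23.0 q6 -112.7
world d [ -1.8 478.7  -9.4]
now tx 3.7 ty 478.6 tz 9.4
after tx 1.8 ty 478.7 tz 9.4
roll -0.004
```

```bash
python3 -m handwheel '[{"tx":1.8,"ty":25,"tz":0,"roll":-0.004},{"tx":0,"ty":40,"tz":0,"roll":0},{"tx":0,"ty":40,"tz":0,"roll":0},{"tx":0,"ty":40,"tz":0,"roll":0},{"tx":0,"ty":40,"tz":0,"roll":0},{"tx":0,"ty":40,"tz":0,"roll":0},{"tx":0,"ty":40,"tz":0,"roll":0},{"tx":0,"ty":40,"tz":0,"roll":0},{"tx":0,"ty":40,"tz":0,"roll":0},{"tx":0,"ty":40,"tz":0,"roll":0},{"tx":0,"ty":40,"tz":0,"roll":0},{"tx":0,"ty":30,"tz":0,"roll":0}]'  >/dev/null
python3 -m handwheel '[{"tx":0,"ty":15,"tz":10,"roll":0},{"tx":0,"ty":8,"tz":20,"roll":0},{"tx":0,"ty":0,"tz":0,"roll":0},{"tx":0,"ty":0,"tz":0,"roll":0}]'  >/dev/null
python3 go.py 460.5 363.3 18 90
python3 - <<'E'
from meas import *
im,d=snap("top","top2"); im2,_=snap("scene","scene2")
cv2.imwrite("pics/c2.png",cv2.resize(im2[150:270,180:340],None,fx=4,fy=4,interpolation=cv2.INTER_CUBIC)[:,:,::-1])
g=im2.max(2)
E
```

```text
t 6.87 pos [459.9 362.   57.9] yaw 89.9 tilt 0.23 open 31.8 grip 40.4 F [ 0.3  0.7 -1. ] q1 30.9 q6 -59.0
world d [  0.6   1.3 -39.9]
now tx -0.6 ty 1.3 tz 39.9
after tx -0.6 ty 1.3 tz 39.9
roll -0.001
```

View pics/c2.png

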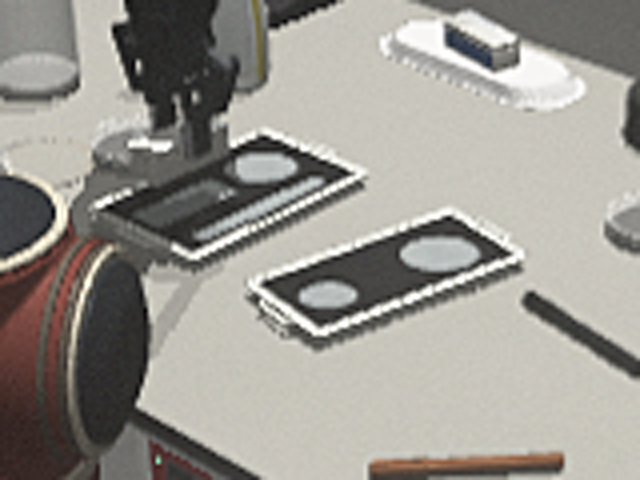

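```bash
python3 - <<'E'
from meas import *
print(pix("scene",(.46,.362,.058)),pix("scene",(.462,-.114,.015)),pix("scene",(.42,.362,.08)))
im=cv2.imread("pics/scene2.png")[170:300,240:440]
t=cv2.imread("pics/top2.png")[170:300,160:440]
cv2.imwrite("pics/c3.png",np.vstack([cv2.resize(im,(600,390)),cv2.resize(t,(600,210*600//450))[:205]]))
E
```

```text
(np.float64(224.72073215225578), np.float64(187.55920196219594)) (np.float64(337.42953560582833), np.float64(250.72924335876618)) (np.float64(215.02937745597606), np.float64(185.59785416420343))
```

View pics/c3.png

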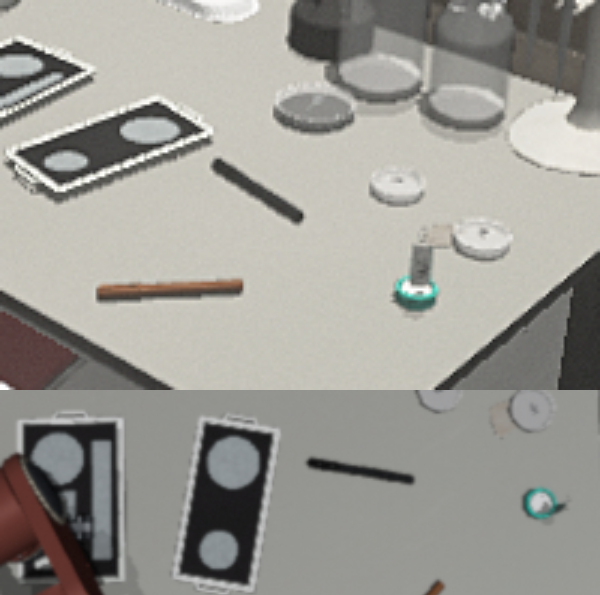

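```bash
python3 -m handwheel '[{"tx":-0.6,"ty":1.3,"tz":15,"roll":0},{"tx":0,"ty":0,"tz":12,"roll":0},{"tx":0,"ty":0,"tz":7,"roll":0},{"tx":0,"ty":0,"tz":3,"roll":0},{"tx":0,"ty":0,"tz":0,"roll":0},{"tx":0,"ty":0,"tz":0,"roll":0}]'  >/dev/null
python3 go.py 460.5 363.3 19 90
python3 -m handwheel '[{"tx":0,"ty":0,"tz":1,"roll":0},{"tx":0,"ty":0,"tz":1,"roll":0},{"tx":0,"ty":0,"tz":0,"roll":0}]'  >/dev/null
python3 go.py 460.5 363.3 19 90
```

```text
t 7.47 pos [462.  363.7  22.4] yaw 89.9 tilt 0.00 open 31.4 grip 40.5 F [-0.8  0.3 -0.2] q1 31.0 q6 -59.0
world d [-1.5 -0.4 -3.4]
now tx 1.5 ty -0.4 tz 3.4
after tx 1.5 ty -0.4 tz 3.4
roll -0.001
t 7.72 pos [462.1 364.   20.6] yaw 90.0 tilt 0.03 open 31.7 grip 40.5 F [-0.3 -0.4 -0.8] q1 31.0 q6 -59.0
world d [-1.6 -0.7 -1.6]
now tx 1.6 ty -0.7 tz 1.6
after tx 1.6 ty -0.7 tz 1.6
roll -0.001
```

```bash
python3 -m handwheel '[{"tx":1,"ty":0,"tz":1,"roll":0},{"tx":0,"ty":0,"tz":1,"roll":0},{"tx":0,"ty":0,"tz":0,"roll":0}]'  >/dev/null
python3 go.py 460.5 363.3 19 90
python3 -m handwheel '[{"tx":0,"ty":0,"tz":1,"roll":0},{"tx":0,"ty":0,"tz":0,"roll":0}]'  >/dev/null
python3 go.py 460.5 363.3 19 90
```

```text
t 7.97 pos [461.  364.1  18.9] yaw 90.0 tilt 0.02 open 32.0 grip 40.8 F [-2.  -0.1  2.4] q1 31.0 q6 -58.9
world d [-0.5 -0.8  0.1]
now tx 0.5 ty -0.8 tz -0.1
after tx 0.5 ty -0.8 tz -0.1
roll -0.001
t 8.13 pos [461.2 364.2  18.9] yaw 90.0 tilt 0.01 open 31.4 grip 41.5 F [-4.7 -2.1  9. ] q1 31.0 q6 -58.9
world d [-0.7 -0.9  0.1]
now tx 0.7 ty -0.9 tz -0.1
after tx 0.7 ty -0.9 tz -0.1
roll -0.001
```

```bash
python3 -m handwheel '[{"tx":0,"ty":0,"tz":0,"roll":0},{"tx":0,"ty":0,"tz":0,"roll":0},{"tx":0,"ty":0,"tz":0,"roll":0},{"tx":0,"ty":0,"tz":-8,"roll":0},{"tx":0,"ty":0,"tz":-20,"roll":0},{"tx":0,"ty":0,"tz":-25,"roll":0},{"tx":0,"ty":0,"tz":-25,"roll":0.12},{"tx":0,"ty":0,"tz":-10,"roll":0.12},{"tx":0,"ty":0,"tz":0,"roll":0.12},{"tx":0,"ty":0,"tz":0,"roll":0.12},{"tx":0,"ty":0,"tz":0,"roll":0.12},{"tx":0,"ty":0,"tz":0,"roll":0.12}]' 45 >/dev/null
python3 -m handwheel '[{"tx":0,"ty":0,"tz":0,"roll":0.12},{"tx":0,"ty":0,"tz":0,"roll":0.12},{"tx":0,"ty":0,"tz":0,"roll":0.12},{"tx":0,"ty":0,"tz":0,"roll":0.12},{"tx":0,"ty":0,"tz":0,"roll":0.12},{"tx":0,"ty":0,"tz":0,"roll":0.12},{"tx":0,"ty":0,"tz":0,"roll":0.12},{"tx":0,"ty":0,"tz":0,"roll":0.12},{"tx":0,"ty":0,"tz":0,"roll":0.08},{"tx":0,"ty":0,"tz":0,"roll":0}]'  >/dev/null
python3 go.py 526.4 -15.1 80 -10.6
```

```text
t 9.97 pos [461.  363.9 105.7] yaw -11.0 tilt 0.02 open 45.3 grip 0.0 F [ 0.5 -0.   0.1] q1 31.0 q6 42.0
world d [  65.4 -379.   -25.7]
now tx -359.6 ty 136.3 tz 25.7
after tx -360.5 ty 134.0 tz 25.7
roll -0.006
```

```bash
python3 -m handwheel '[{"tx":-20,"ty":8,"tz":0,"roll":-0.006},{"tx":-34,"ty":12.6,"tz":0,"roll":0},{"tx":-34,"ty":12.6,"tz":0,"roll":0},{"tx":-34,"ty":12.6,"tz":0,"roll":0},{"tx":-34,"ty":12.6,"tz":0,"roll":0},{"tx":-34,"ty":12.6,"tz":0,"roll":0},{"tx":-34,"ty":12.6,"tz":0,"roll":0},{"tx":-34,"ty":12.6,"tz":0,"roll":0},{"tx":-34,"ty":12.6,"tz":0,"roll":0},{"tx":-34,"ty":12.6,"tz":10,"roll":0},{"tx":-34,"ty":12.6,"tz":15,"roll":0},{"tx":0,"ty":0,"tz":20,"roll":0}]'  >/dev/null
python3 -m handwheel '[{"tx":0,"ty":0,"tz":15,"roll":0},{"tx":0,"ty":0,"tz":0,"roll":0},{"tx":0,"ty":0,"tz":0,"roll":0}]'  >/dev/null
python3 go.py 526.4 -15.1 8 -10.6
python3 - <<'E'
from meas import *
im,d=snap("top","top4"); g=cv2.cvtColor(im,cv2.COLOR_RGB2GRAY)
# box in tray: white top
print([rect(world(c,.037)) for c in con(im.max(2)>165,172,205,205,262)][:2])
for c in con((im.max(2)<75),165,180,222,264): print(rect(world(c,.014)))
for (u,v) in((365,170),(408,179)):
    q=[]
    for a in np.arange(0,360,6):
        a=np.radians(a); r=np.arange(6,14,.25); s=cv2.remap(g.astype(np.float32),(u+r*np.cos(a)).astype(np.float32)[None],(v+r*np.sin(a)).astype(np.float32)[None],cv2.INTER_CUBIC)[0]
        k=r>8; i=np.argmin(np.where(k,np.gradient(s),9)); q.append((u+r[i]*np.cos(a),v+r[i]*np.sin(a)))
    q=np.array(q,np.float32); (e,ax,_)=cv2.fitEllipseAMS(q); m=np.median(q,0); print(e,ax,plane("top",*e,.012)[:2])
E
```

```text
t 11.22 pos [525.9 -14.6  44.7] yaw -10.5 tilt 0.12 open 45.2 grip 0.0 F [ 0.  -0.3 -1. ] q1 -9.7 q6 0.8
world d [  0.5  -0.5 -36.7]
now tx -0.4 ty 0.6 tz 36.7
after tx -0.4 ty 0.6 tz 36.7
roll 0.002
[(array([458.3, 364.3]), array([28.9, 83.8]), np.float32(179.9)), (array([395.7, 355.1]), array([ 9.8, 83.6]), np.float32(92.2))]
(array([497.5, 347.3]), array([115.3, 188.2]), np.float32(0.0))
(array([460.2, 363.6]), array([50.9, 99. ]), np.float32(179.8))
(array([496.8, 307.3]), array([ 29.3, 152.5]), np.float32(179.7))
(array([548.5, 363.4]), array([67.9, 69. ]), np.float32(44.5))
(365.1101379394531, 170.1320037841797) (17.357519149780273, 21.18842315673828) [ 0.624439   -0.11759821]
(408.1871337890625, 178.6892547607422) (18.085294723510742, 20.396141052246094) [ 0.59908927 -0.23225924]
```

```bash
python3 -m handwheel '[{"tx":-0.4,"ty":0.6,"tz":15,"roll":0},{"tx":0,"ty":0,"tz":13,"roll":0},{"tx":0,"ty":0,"tz":9,"roll":0},{"tx":0,"ty":0,"tz":0,"roll":0},{"tx":0,"ty":0,"tz":0,"roll":0}]'  >/dev/null
python3 go.py 526.4 -15.1 8 -10.6
python3 -m handwheel '[{"tx":0,"ty":0,"tz":0,"roll":0},{"tx":0,"ty":0,"tz":0,"roll":0},{"tx":0,"ty":0,"tz":0,"roll":0},{"tx":0,"ty":0,"tz":0,"roll":0},{"tx":0,"ty":0,"tz":0,"roll":0},{"tx":0,"ty":0,"tz":0,"roll":0},{"tx":0,"ty":0,"tz":0,"roll":0}]' 5 40 >/dev/null
python3 go.py 526.4 -15.1 8 -10.6
```

```text
t 11.68 pos [527.4 -14.8   8.8] yaw -10.5 tilt 0.02 open 45.0 grip 0.0 F [-0.  -0.2 -0. ] q1 -9.7 q6 0.8
world d [-1.  -0.3 -0.8]
now tx -0.5 ty -0.9 tz 0.8
after tx -0.5 ty -0.9 tz 0.8
roll 0.002
t 12.27 pos [528.2 -15.2   9.5] yaw -10.5 tilt 0.11 open 11.1 grip 39.8 F [0.1 0.9 6.8] q1 -9.7 q6 0.8
world d [-1.8  0.1 -1.5]
now tx -0.2 ty -1.8 tz 1.5
after tx -0.2 ty -1.8 tz 1.5
roll 0.001
```

```bash
python3 -m handwheel '[{"tx":0,"ty":0,"tz":-10,"roll":0},{"tx":0,"ty":0,"tz":-20,"roll":0},{"tx":0,"ty":0,"tz":-25,"roll":0},{"tx":0,"ty":0,"tz":-25,"roll":0.09},{"tx":0,"ty":0,"tz":-10,"roll":0.12},{"tx":0,"ty":0,"tz":0,"roll":0.12},{"tx":0,"ty":0,"tz":0,"roll":0.12},{"tx":0,"ty":0,"tz":0,"roll":0.12},{"tx":0,"ty":0,"tz":0,"roll":0.12},{"tx":0,"ty":0,"tz":0,"roll":0.12},{"tx":0,"ty":0,"tz":0,"roll":0.12},{"tx":0,"ty":0,"tz":0,"roll":0.12}]'  >/dev/null
python3 -m handwheel '[{"tx":0,"ty":0,"tz":0,"roll":0.12},{"tx":0,"ty":0,"tz":0,"roll":0.12},{"tx":0,"ty":0,"tz":0,"roll":0.1},{"tx":0,"ty":0,"tz":0,"roll":0},{"tx":0,"ty":0,"tz":0,"roll":0}]'  >/dev/null
python3 go.py 497.3 308.5 90 -90
```

```text
t 13.68 pos [526.9 -15.1  98.3] yaw -90.0 tilt 0.02 open 11.0 grip 39.1 F [ 0.8 -0.2  0.4] q1 -9.7 q6 80.3
world d [-29.6 323.6  -8.3]
now tx -29.8 ty -323.6 tz 8.3
after tx -29.6 ty -323.6 tz 8.3
roll -0.001
```

```bash
python3 -m handwheel '[{"tx":-3,"ty":-20,"tz":0,"roll":0},{"tx":-3,"ty":-35,"tz":0,"roll":0},{"tx":-3,"ty":-35,"tz":0,"roll":0},{"tx":-3,"ty":-35,"tz":0,"roll":0},{"tx":-3,"ty":-35,"tz":0,"roll":0},{"tx":-3,"ty":-35,"tz":0,"roll":0},{"tx":-3,"ty":-35,"tz":0,"roll":0},{"tx":-3,"ty":-35,"tz":0,"roll":0},{"tx":-3,"ty":-30,"tz":0,"roll":0},{"tx":-3,"ty":-20,"tz":15,"roll":0},{"tx":0,"ty":-9,"tz":25,"roll":0},{"tx":0,"ty":0,"tz":18,"roll":0}]'  >/dev/null
python3 -m handwheel '[{"tx":0,"ty":0,"tz":0,"roll":0},{"tx":0,"ty":0,"tz":0,"roll":0},{"tx":0,"ty":0,"tz":0,"roll":0}]'  >/dev/null
python3 go.py 497.3 308.5 17.5 -90
python3 - <<'E'
from meas import *
im,d=snap("top","top5"); im2,_=snap("scene","scene5")
cv2.imwrite("pics/c5.png",np.vstack([cv2.resize(im2[150:240,190:310],(600,450)),])[:,:,::-1])
E
```

```text
t 14.93 pos [498.9 309.   41.4] yaw -90.2 tilt 0.07 open 11.5 grip 39.2 F [ 1.1 -0.1  0.4] q1 24.5 q6 114.7
world d [ -1.6  -0.5 -23.9]
now tx -1.6 ty 0.5 tz 23.9
after tx -1.6 ty 0.5 tz 23.9
roll -0.003
```

View pics/c5.png

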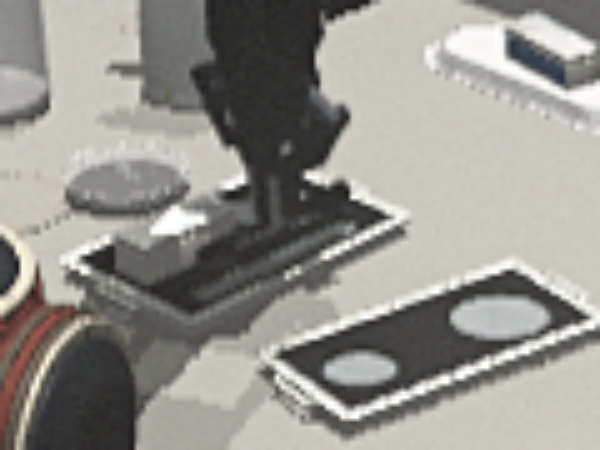

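The box sits in its recess. The pen hangs level from the fingers, running from about (200,275) to (345,185), parallel to its slot. I'm lowering it now.

```bash
python3 -m handwheel '[{"tx":-1.6,"ty":0.5,"tz":10,"roll":0},{"tx":0,"ty":0,"tz":7,"roll":0},{"tx":0,"ty":0,"tz":4,"roll":0},{"tx":0,"ty":0,"tz":1,"roll":0},{"tx":0,"ty":0,"tz":0,"roll":0},{"tx":0,"ty":0,"tz":0,"roll":0}]'  >/dev/null
python3 go.py 497.3 308.5 17.5 -90
python3 -m handwheel '[{"tx":0,"ty":0,"tz":1,"roll":0},{"tx":0,"ty":0,"tz":0.6,"roll":0},{"tx":0,"ty":0,"tz":0,"roll":0}]'  >/dev/null
python3 go.py 497.3 308.5 17.5 -90
```

```text
t 15.53 pos [496.6 308.4  18.1] yaw -90.2 tilt 0.01 open 11.6 grip 39.1 F [ 1.2  0.1 -0.1] q1 24.6 q6 114.7
world d [ 0.7  0.1 -0.6]
now tx 0.7 ty -0.1 tz 0.6
after tx 0.7 ty -0.1 tz 0.6
roll -0.003
t 15.78 pos [496.8 308.6  17.5] yaw -90.2 tilt 0.01 open 11.3 grip 39.7 F [-1.2 -0.5  4.6] q1 24.6 q6 114.7
world d [ 0.5 -0.1 -0. ]
now tx 0.5 ty 0.1 tz 0.0
after tx 0.5 ty 0.1 tz 0.0
roll -0.003
```

```bash
python3 -m handwheel '[{"tx":0,"ty":0,"tz":0,"roll":0},{"tx":0,"ty":0,"tz":0,"roll":0},{"tx":0,"ty":0,"tz":0,"roll":0},{"tx":0,"ty":0,"tz":-8,"roll":0},{"tx":0,"ty":0,"tz":-20,"roll":0},{"tx":0,"ty":0,"tz":-25,"roll":0.065},{"tx":0,"ty":0,"tz":-20,"roll":0.12},{"tx":0,"ty":0,"tz":-10,"roll":0.12},{"tx":0,"ty":0,"tz":0,"roll":0.12},{"tx":0,"ty":0,"tz":0,"roll":0.12},{"tx":0,"ty":0,"tz":0,"roll":0.12},{"tx":0,"ty":0,"tz":0,"roll":0.12}]' 26 >/dev/null
python3 go.py 560 -50 60 -135
```

```text
t 16.78 pos [496.7 308.5 100.4] yaw -135.5 tilt 0.04 open 25.9 grip 0.0 F [ 0.   0.2 -0. ] q1 24.6 q6 160.1
world d [  63.3 -358.5  -40.4]
now tx 300.1 ty 206.2 tz 40.4
after tx 298.3 ty 208.8 tz 40.4
roll -0.009
```

```bash
python3 -m handwheel '[{"tx":18,"ty":12,"tz":0,"roll":-0.009},{"tx":28,"ty":20,"tz":0,"roll":0},{"tx":28,"ty":20,"tz":0,"roll":0},{"tx":28,"ty":20,"tz":0,"roll":0},{"tx":28,"ty":20,"tz":0,"roll":0},{"tx":28,"ty":20,"tz":5,"roll":0},{"tx":28,"ty":20,"tz":10,"roll":0},{"tx":28,"ty":20,"tz":20,"roll":0},{"tx":28,"ty":20,"tz":20,"roll":0},{"tx":28,"ty":20,"tz":20,"roll":0},{"tx":28,"ty":17,"tz":10,"roll":0},{"tx":0,"ty":0,"tz":5,"roll":0}]' 54 >/dev/null
python3 -m handwheel '[{"tx":0,"ty":0,"tz":4,"roll":0},{"tx":0,"ty":0,"tz":1,"roll":0},{"tx":0,"ty":0,"tz":0,"roll":0},{"tx":0,"ty":0,"tz":0,"roll":0}]'  >/dev/null
python3 go.py 560 -50 0 -135
python3 - <<'E'
from meas import *
im,d=snap("top","top6")
cv2.imwrite("pics/c6.png",cv2.resize(im[170:270,160:310],None,fx=4,fy=4,interpolation=cv2.INTER_CUBIC)[:,:,::-1])
print([rect(world(c,.020)) for c in con(im.max(2)<60,196,184,216,254)][:4])
E
```

```text
t 18.12 pos [561.8 -48.5   5.4] yaw -134.5 tilt 0.05 open 54.0 grip 0.0 F [-0.7  0.6  0. ] q1 -12.5 q6 122.0
world d [-1.8 -1.5 -5.4]
now tx -0.2 ty 2.4 tz 5.4
after tx -0.2 ty 2.4 tz 5.4
roll 0.008
[(array([499.4, 313. ]), array([ 47.9, 178.9]), np.float32(179.8)), (array([496.5, 308.2]), array([ 31.4, 152.3]), np.float32(1.1)), (array([496.4, 309. ]), array([  8. , 130.3]), np.float32(179.7))]
```

View pics/c6.png

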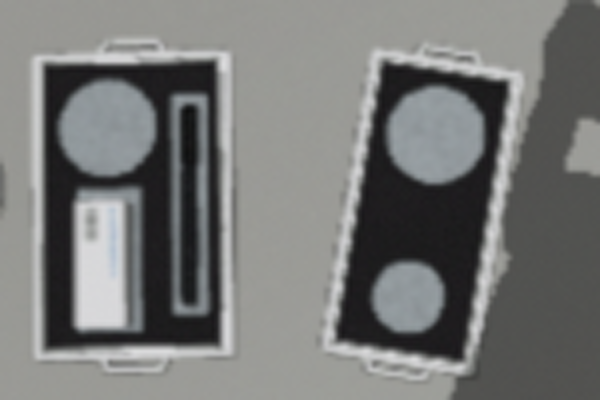

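The box at (105,265) and pen at (189,205) sit cleanly in their recesses. Next I touch the bench to find the true tip height at this opening.

```bash
python3 -m handwheel '[{"tx":0,"ty":0,"tz":2,"roll":0},{"tx":0,"ty":0,"tz":2,"roll":0},{"tx":0,"ty":0,"tz":0,"roll":0},{"tx":0,"ty":0,"tz":0,"roll":0}]'  >/dev/null; python3 go.py
python3 -m handwheel '[{"tx":0,"ty":0,"tz":1,"roll":0},{"tx":0,"ty":0,"tz":1,"roll":0},{"tx":0,"ty":0,"tz":0,"roll":0}]'  >/dev/null; python3 go.py
python3 -m handwheel '[{"tx":0,"ty":0,"tz":1,"roll":0},{"tx":0,"ty":0,"tz":0.5,"roll":0},{"tx":0,"ty":0,"tz":0,"roll":0}]'  >/dev/null; python3 go.py
```

```text
t 18.50 pos [561.4 -49.4   0.6] yaw -134.6 tilt 0.02 open 54.0 grip 0.0 F [-0.3 -0.1  1.1] q1 -12.6 q6 122.0
t 18.75 pos [561.4 -49.7  -1.6] yaw -134.7 tilt 0.02 open 54.1 grip 0.0 F [-0.6 -0.2  0.4] q1 -12.6 q6 122.0
t 19.00 pos [561.4 -49.7  -3. ] yaw -134.6 tilt 0.02 open 54.0 grip 0.0 F [ 0.3  1.1 -0.3] q1 -12.6 q6 122.0
```

```bash
python3 -m handwheel '[{"tx":0,"ty":0,"tz":-20,"roll":0},{"tx":10,"ty":0,"tz":-25,"roll":0},{"tx":28,"ty":1,"tz":-5,"roll":0},{"tx":28,"ty":1,"tz":0,"roll":0},{"tx":25,"ty":1,"tz":0,"roll":0},{"tx":0,"ty":0,"tz":0,"roll":0},{"tx":0,"ty":0,"tz":0,"roll":0}]' 70 22 >/dev/null; python3 go.py 624.4 -117.5 5 -135
```

```text
t 19.58 pos [ 624.7 -116.5   47.3] yaw -134.7 tilt 0.01 open 70.1 grip 0.0 F [ 0.8 -0.1 -0.7] q1 -17.3 q6 117.4
world d [ -0.3  -1.  -42.3]
now tx 0.5 ty 0.9 tz 42.3
after tx 0.5 ty 0.9 tz 42.3
roll 0.005
```

```bash
python3 -m handwheel '[{"tx":0.5,"ty":0.9,"tz":15,"roll":0},{"tx":0,"ty":0,"tz":15,"roll":0},{"tx":0,"ty":0,"tz":10,"roll":0},{"tx":0,"ty":0,"tz":2,"roll":0},{"tx":0,"ty":0,"tz":0,"roll":0},{"tx":0,"ty":0,"tz":0,"roll":0}]'  >/dev/null; python3 go.py 624.4 -117.5 5 -135
python3 -m handwheel '[{"tx":0,"ty":0,"tz":0,"roll":0},{"tx":0,"ty":0,"tz":0,"roll":0},{"tx":0,"ty":0,"tz":0,"roll":0},{"tx":0,"ty":0,"tz":0,"roll":0},{"tx":0,"ty":0,"tz":0,"roll":0}]' 40 22 >/dev/null; python3 go.py
python3 -m handwheel '[{"tx":0,"ty":0,"tz":-10,"roll":0},{"tx":0,"ty":0,"tz":-20,"roll":0},{"tx":0,"ty":0,"tz":-20,"roll":0},{"tx":0,"ty":0,"tz":-20,"roll":0},{"tx":0,"ty":0,"tz":0,"roll":0},{"tx":0,"ty":0,"tz":0,"roll":0}]'  >/dev/null; python3 go.py 549.4 363.6 75 -135
```

```text
t 20.08 pos [ 623.5 -116.3    4.6] yaw -134.6 tilt 0.06 open 70.1 grip 0.0 F [-0.4 -0.6  0.3] q1 -17.3 q6 117.3
world d [ 0.9 -1.2  0.4]
now tx 1.5 ty 0.2 tz -0.4
after tx 1.5 ty 0.2 tz -0.4
roll 0.007
t 20.50 pos [ 624.8 -117.     6.5] yaw -134.6 tilt 0.12 open 48.2 grip 22.9 F [-0.9 -0.1  3.1] q1 -17.3 q6 117.3
t 21.00 pos [ 624.9 -117.    76.9] yaw -134.6 tilt 0.19 open 47.8 grip 22.8 F [ 0.2  0.1 -0.8] q1 -17.3 q6 117.3
world d [-75.5 480.6  -1.9]
now tx -391.5 ty -288.9 tz 1.9
after tx -393.3 ty -286.4 tz 1.9
roll 0.006
```

```bash
python3 -m handwheel '[{"tx":-20,"ty":-15,"tz":0,"roll":0},{"tx":-30,"ty":-22,"tz":0,"roll":0},{"tx":-30,"ty":-22,"tz":0,"roll":0},{"tx":-30,"ty":-22,"tz":0,"roll":0},{"tx":-30,"ty":-22,"tz":0,"roll":0},{"tx":-30,"ty":-22,"tz":0,"roll":0},{"tx":-30,"ty":-22,"tz":0,"roll":0},{"tx":-30,"ty":-22,"tz":0,"roll":0},{"tx":-30,"ty":-22,"tz":0,"roll":0},{"tx":-30,"ty":-22,"tz":0,"roll":0},{"tx":-30,"ty":-22,"tz":0,"roll":0},{"tx":-30,"ty":-22,"tz":0,"roll":0}]'  >/dev/null
python3 -m handwheel '[{"tx":-25,"ty":-18,"tz":0,"roll":0},{"tx":-15,"ty":-12,"tz":0,"roll":0},{"tx":0,"ty":0,"tz":10,"roll":0},{"tx":0,"ty":0,"tz":15,"roll":0},{"tx":0,"ty":0,"tz":0,"roll":0},{"tx":0,"ty":0,"tz":0,"roll":0}]'  >/dev/null;python3 go.py 549.4 363.6 14 -135
python3 - <<'E'
from meas import *
im2,_=snap("scene","scene7")
cv2.imwrite("pics/c7.png",cv2.resize(im2[140:240,190:310],(600,500))[:,:,::-1])
E
```

```text
t 22.50 pos [546.4 359.2  46.7] yaw -134.7 tilt 0.36 open 47.9 grip 22.8 F [ 0.3  0.8 -0.2] q1 26.8 q6 161.6
world d [  3.    4.4 -32.7]
now tx -0.9 ty -5.2 tz 32.7
after tx -0.9 ty -5.2 tz 32.7
roll 0.005
```

View pics/c7.png

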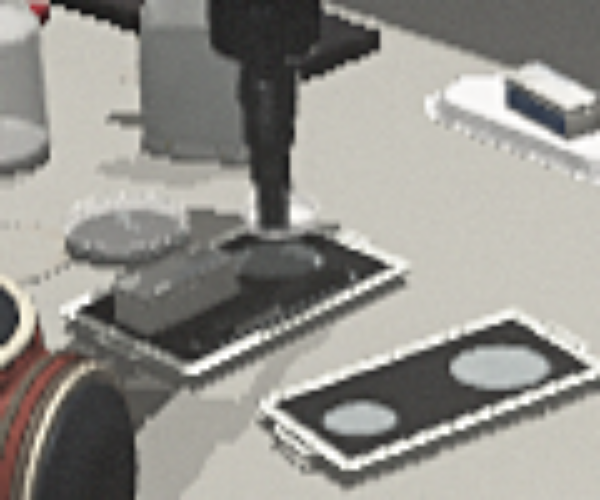

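The dish hangs level in the fingers at about (278,222), just above its round recess at (282,262). I'm lowering it.

```bash
python3 -m handwheel '[{"tx":-0.9,"ty":-5.2,"tz":8,"roll":0},{"tx":0,"ty":0,"tz":10,"roll":0},{"tx":0,"ty":0,"tz":8,"roll":0},{"tx":0,"ty":0,"tz":3,"roll":0},{"tx":0,"ty":0,"tz":0,"roll":0},{"tx":0,"ty":0,"tz":0,"roll":0}]'  >/dev/null;python3 go.py 549.4 363.6 14 -135
python3 -m handwheel '[{"tx":0,"ty":0,"tz":1,"roll":0},{"tx":0,"ty":0,"tz":1,"roll":0},{"tx":0,"ty":0,"tz":0,"roll":0}]'  >/dev/null;python3 go.py 549.4 363.6 14 -135
```

```text
t 23.05 pos [550.9 365.7  20.7] yaw -134.6 tilt 0.05 open 48.5 grip 22.8 F [-0.7  1.   0.2] q1 27.1 q6 161.8
world d [-1.5 -2.1 -6.7]
now tx 0.4 ty 2.5 tz 6.7
after tx 0.4 ty 2.5 tz 6.7
roll 0.006
t 23.30 pos [551.3 366.   19.5] yaw -134.6 tilt 0.03 open 47.9 grip 22.8 F [-0.6 -0.   0.5] q1 27.1 q6 161.8
world d [-1.9 -2.4 -5.5]
now tx 0.3 ty 3.0 tz 5.5
after tx 0.3 ty 3.0 tz 5.5
roll 0.006
```

```bash
python3 -m handwheel '[{"tx":0.3,"ty":3,"tz":1,"roll":0},{"tx":0,"ty":0,"tz":1,"roll":0},{"tx":0,"ty":0,"tz":1,"roll":0},{"tx":0,"ty":0,"tz":0,"roll":0},{"tx":0,"ty":0,"tz":0,"roll":0}]'  >/dev/null;python3 go.py 549.4 363.6 14 -135
python3 -m handwheel '[{"tx":0,"ty":0,"tz":1,"roll":0},{"tx":0,"ty":0,"tz":0.5,"roll":0},{"tx":0,"ty":0,"tz":0,"roll":0}]'  >/dev/null;python3 go.py 549.4 363.6 14 -135
```

```text
t 23.72 pos [549.1 363.5  16.1] yaw -134.6 tilt 0.01 open 47.9 grip 22.8 F [ 0.8 -0.7  0.6] q1 27.0 q6 161.7
world d [ 0.3  0.1 -2.1]
now tx 0.1 ty -0.3 tz 2.1
after tx 0.1 ty -0.3 tz 2.1
roll 0.006
t 23.97 pos [549.2 363.5  14.6] yaw -134.6 tilt 0.01 open 47.5 grip 22.8 F [0.2 0.3 0. ] q1 27.0 q6 161.7
world d [ 0.2  0.1 -0.6]
now tx 0.1 ty -0.2 tz 0.6
after tx 0.1 ty -0.2 tz 0.6
roll 0.006
```

```bash
python3 -m handwheel '[{"tx":0,"ty":0,"tz":0.8,"roll":0},{"tx":0,"ty":0,"tz":0,"roll":0}]'  >/dev/null;python3 go.py
python3 -m handwheel '[{"tx":0,"ty":0,"tz":0,"roll":0},{"tx":0,"ty":0,"tz":0,"roll":0},{"tx":0,"ty":0,"tz":0,"roll":0},{"tx":0,"ty":0,"tz":-8,"roll":0},{"tx":0,"ty":0,"tz":-20,"roll":0},{"tx":0,"ty":0,"tz":-30,"roll":0},{"tx":0,"ty":0,"tz":-40,"roll":0},{"tx":0,"ty":0,"tz":-40,"roll":0},{"tx":0,"ty":0,"tz":-10,"roll":0},{"tx":0,"ty":0,"tz":0,"roll":0}]' 60 >/dev/null;python3 go.py 482.5 -238 165 -135
```

```text
t 24.13 pos [549.4 363.6  14.5] yaw -134.6 tilt 0.01 open 47.8 grip 23.3 F [-1.4 -1.1  3.7] q1 27.0 q6 161.7
t 24.97 pos [552.2 365.1 169. ] yaw -134.6 tilt 0.64 open 60.2 grip 0.0 F [0.4 0.3 0. ] q1 27.0 q6 161.7
world d [ -69.7 -603.1   -4. ]
now tx 374.2 ty 478.1 tz 4.0
after tx 377.1 ty 475.7 tz 4.0
roll 0.006
```

```bash
python3 -m handwheel '[{"tx":15,"ty":19,"tz":0,"roll":0},{"tx":23,"ty":29.4,"tz":0,"roll":0},{"tx":23,"ty":29.4,"tz":0,"roll":0},{"tx":23,"ty":29.4,"tz":0,"roll":0},{"tx":23,"ty":29.4,"tz":0,"roll":0},{"tx":23,"ty":29.4,"tz":0,"roll":0},{"tx":23,"ty":29.4,"tz":0,"roll":0},{"tx":23,"ty":29.4,"tz":0,"roll":0},{"tx":23,"ty":29.4,"tz":0,"roll":0},{"tx":23,"ty":29.4,"tz":0,"roll":0},{"tx":23,"ty":29.4,"tz":0,"roll":0},{"tx":23,"ty":29.4,"tz":0,"roll":0}]' 70 >/dev/null
python3 -m handwheel '[{"tx":23,"ty":29.4,"tz":0,"roll":0},{"tx":23,"ty":29.4,"tz":0,"roll":0},{"tx":23,"ty":29.4,"tz":0,"roll":0},{"tx":12,"ty":15,"tz":0,"roll":0},{"tx":0,"ty":0,"tz":0,"roll":0},{"tx":0,"ty":0,"tz":0,"roll":0}]' >/dev/null
python3 go.py 482.5 -238 150 -135
python3 - <<'E'
from meas import *
im,_=snap("scene","scene8"); hsv=cv2.cvtColor(im,cv2.COLOR_RGB2HSV)
t=(hsv[...,0]>70)&(hsv[...,0]<100)&(hsv[...,1]>90)
for c in con(t,350,240,410,290,20)[:1]:
    print(rect(world(c,.0075,"scene")),circ(world(c,.0075,"scene")), cv2.boundingRect(c))
im,_=snap("top","top8"); g=im.max(2)
cv2.imwrite("pics/c8.png",cv2.resize(im[170:270,160:310],None,fx=4,fy=4,interpolation=cv2.INTER_CUBIC)[:,:,::-1])
E
```

```text
t 26.47 pos [ 483.5 -199.   160.5] yaw -134.8 tilt 0.15 open 70.1 grip 0.0 F [ 0.3  0.3 -0. ] q1 -30.5 q6 104.2
world d [ -1.  -39.  -10.5]
now tx 26.7 ty 28.4 tz 10.5
after tx 26.8 ty 28.3 tz 10.5
roll 0.004
(array([ 479.6, -238.3]), array([39.6, 40.3]), np.float32(6.2)) (array([ 481.4, -237.6]), 47.9) (372, 262, 14, 11)
```

View pics/c8.png

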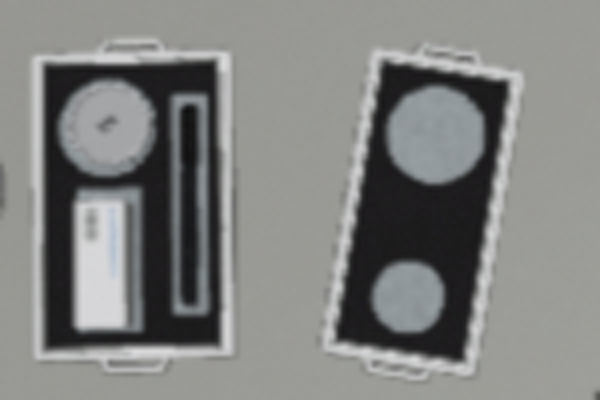

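The wider tray is done: the dish sits in its recess at (108,126). Now the tube.

```bash
python3 -m handwheel '[{"tx":14,"ty":15,"tz":0,"roll":0},{"tx":13,"ty":13.5,"tz":0,"roll":0},{"tx":0,"ty":0,"tz":0,"roll":0},{"tx":0,"ty":0,"tz":0,"roll":0}]' >/dev/null
python3 go.py 482.2 -238 150 -135
```

```text
t 26.90 pos [ 483.8 -237.   161.6] yaw -134.6 tilt 0.06 open 70.3 grip 0.0 F [-0.8 -0.3  0.2] q1 -34.0 q6 100.6
world d [ -1.6  -1.  -11.6]
now tx -0.4 ty 1.8 tz 11.6
after tx -0.4 ty 1.8 tz 11.6
roll 0.007
```

```bash
python3 -m handwheel '[{"tx":-0.4,"ty":1.8,"tz":15,"roll":0},{"tx":0,"ty":0,"tz":20,"roll":0},{"tx":0,"ty":0,"tz":20,"roll":0},{"tx":0,"ty":0,"tz":20,"roll":0},{"tx":0,"ty":0,"tz":20,"roll":0},{"tx":0,"ty":0,"tz":15,"roll":0},{"tx":0,"ty":0,"tz":4,"roll":0},{"tx":0,"ty":0,"tz":0,"roll":0},{"tx":0,"ty":0,"tz":0,"roll":0}]' >/dev/null
python3 go.py 482.2 -238 47 -135
python3 -m handwheel '[{"tx":0,"ty":0,"tz":0,"roll":0},{"tx":0,"ty":0,"tz":0,"roll":0},{"tx":0,"ty":0,"tz":0,"roll":0},{"tx":0,"ty":0,"tz":0,"roll":0},{"tx":0,"ty":0,"tz":0,"roll":0},{"tx":0,"ty":0,"tz":0,"roll":0}]' 20 25 >/dev/null; python3 go.py
python3 -m handwheel '[{"tx":0,"ty":0,"tz":-10,"roll":0},{"tx":0,"ty":0,"tz":-20,"roll":0},{"tx":0,"ty":0,"tz":-20,"roll":0},{"tx":0,"ty":0,"tz":-20,"roll":0},{"tx":0,"ty":0,"tz":-10,"roll":0},{"tx":0,"ty":0,"tz":0,"roll":0},{"tx":0,"ty":0,"tz":0,"roll":0}]' >/dev/null; python3 go.py 432.6 164.1 125 -135
```

```text
t 27.65 pos [ 482.5 -238.3   48.5] yaw -134.6 tilt 0.03 open 70.1 grip 0.0 F [ 0.3 -0.2  0.7] q1 -34.2 q6 100.4
world d [-0.3  0.3 -1.5]
now tx -0.5 ty -0.0 tz 1.5
after tx -0.5 ty 0.0 tz 1.5
roll 0.007
t 28.15 pos [ 482.7 -239.4   48.9] yaw -134.7 tilt 0.09 open 28.3 grip 27.7 F [-1.   0.7  4.4] q1 -34.3 q6 100.3
t 28.73 pos [ 482.1 -239.1  128.1] yaw -134.6 tilt 0.04 open 28.5 grip 27.4 F [-0.7  0.8 -2.1] q1 -34.3 q6 100.3
world d [-49.5 403.2  -3.1]
now tx -318.6 ty -252.1 tz 3.1
after tx -320.1 ty -250.1 tz 3.1
roll 0.006
```

```bash
python3 -m handwheel '[{"tx":-14,"ty":-11,"tz":0,"roll":0},{"tx":-28,"ty":-22.2,"tz":0,"roll":0},{"tx":-28,"ty":-22.2,"tz":0,"roll":0},{"tx":-28,"ty":-22.2,"tz":0,"roll":0},{"tx":-28,"ty":-22.2,"tz":0,"roll":0},{"tx":-28,"ty":-22.2,"tz":0,"roll":0},{"tx":-28,"ty":-22.2,"tz":0,"roll":0},{"tx":-28,"ty":-22.2,"tz":0,"roll":0},{"tx":-28,"ty":-22.2,"tz":0,"roll":0},{"tx":-28,"ty":-22.2,"tz":0,"roll":0},{"tx":-28,"ty":-22.2,"tz":0,"roll":0},{"tx":-16,"ty":-12,"tz":0,"roll":0}]' >/dev/null
python3 -m handwheel '[{"tx":-8,"ty":-6.5,"tz":10,"roll":0},{"tx":0,"ty":0,"tz":15,"roll":0},{"tx":0,"ty":0,"tz":10,"roll":0},{"tx":0,"ty":0,"tz":0,"roll":0},{"tx":0,"ty":0,"tz":0,"roll":0}]' >/dev/null; python3 go.py 432.6 164.1 58 -135
python3 - <<'E'
from meas import *
im2,_=snap("scene","scene9")
cv2.imwrite("pics/c9.png",cv2.resize(im2[160:260,200:320],(600,500))[:,:,::-1])
E
```

```text
t 30.15 pos [431.4 162.4  91. ] yaw -134.7 tilt 0.22 open 28.8 grip 27.4 F [ 0.9 -0.6  1.1] q1 11.4 q6 146.1
world d [  1.2   1.7 -33. ]
now tx -0.3 ty -2.0 tz 33.0
after tx -0.3 ty -2.0 tz 33.0
roll 0.005
```

View pics/c9.png

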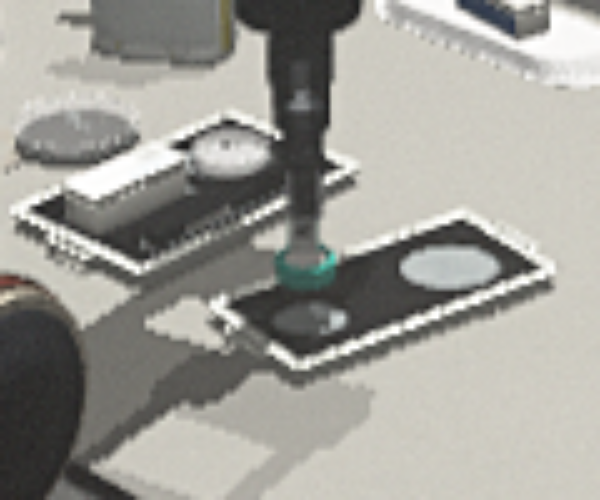

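The tube hangs upright with its cap at (305,265), above its round recess at (310,320). I'm lowering it.

```bash
python3 -m handwheel '[{"tx":-0.3,"ty":-2,"tz":8,"roll":0},{"tx":0,"ty":0,"tz":10,"roll":0},{"tx":0,"ty":0,"tz":8,"roll":0},{"tx":0,"ty":0,"tz":3,"roll":0},{"tx":0,"ty":0,"tz":0,"roll":0},{"tx":0,"ty":0,"tz":0,"roll":0}]' >/dev/null; python3 go.py 432.6 164.1 57 -135
python3 -m handwheel '[{"tx":0,"ty":0,"tz":1,"roll":0},{"tx":0,"ty":0,"tz":1,"roll":0},{"tx":0,"ty":0,"tz":0,"roll":0}]' >/dev/null; python3 go.py 432.6 164.1 57 -135
python3 -m handwheel '[{"tx":0,"ty":0,"tz":1,"roll":0},{"tx":0,"ty":0,"tz":0,"roll":0}]' >/dev/null; python3 go.py
```

```text
t 30.70 pos [433.5 164.9  63.5] yaw -134.7 tilt 0.05 open 28.2 grip 27.4 F [-0.3 -1.  -0.3] q1 11.6 q6 146.3
world d [-0.9 -0.8 -6.5]
now tx -0.0 ty 1.2 tz 6.5
after tx -0.0 ty 1.2 tz 6.5
roll 0.006
t 30.95 pos [433.9 165.1  62.1] yaw -134.6 tilt 0.03 open 28.6 grip 27.4 F [-0.1  0.2 -0.8] q1 11.6 q6 146.3
world d [-1.3 -1.  -5.1]
now tx -0.2 ty 1.6 tz 5.1
after tx -0.2 ty 1.6 tz 5.1
roll 0.006
t 31.12 pos [433.8 165.1  60.9] yaw -134.6 tilt 0.01 open 28.8 grip 27.4 F [ 0.1  0.  -1.3] q1 11.6 q6 146.3
```

```bash
python3 -m handwheel '[{"tx":0,"ty":1.6,"tz":1,"roll":0},{"tx":0,"ty":0,"tz":1,"roll":0},{"tx":0,"ty":0,"tz":1,"roll":0},{"tx":0,"ty":0,"tz":0,"roll":0},{"tx":0,"ty":0,"tz":0,"roll":0}]' >/dev/null; python3 go.py 432.6 164.1 57 -135
python3 -m handwheel '[{"tx":0,"ty":0,"tz":1,"roll":0},{"tx":0,"ty":0,"tz":0,"roll":0}]' >/dev/null; python3 go.py
```

```text
t 31.53 pos [432.5 163.9  57.8] yaw -134.6 tilt 0.02 open 28.6 grip 27.4 F [ 0.7  0.7 -0.2] q1 11.5 q6 146.2
world d [ 0.1  0.2 -0.8]
now tx -0.1 ty -0.2 tz 0.8
after tx -0.1 ty -0.2 tz 0.8
roll 0.006
t 31.70 pos [432.7 163.9  56.9] yaw -134.6 tilt 0.01 open 28.0 grip 27.4 F [ 0.4 -0.7  0.1] q1 11.5 q6 146.2
```

```bash
python3 -m handwheel '[{"tx":0,"ty":0,"tz":0.6,"roll":0},{"tx":0,"ty":0,"tz":0,"roll":0}]' >/dev/null; python3 go.py
python3 -m handwheel '[{"tx":0,"ty":0,"tz":0,"roll":0},{"tx":0,"ty":0,"tz":0,"roll":0},{"tx":0,"ty":0,"tz":0,"roll":0},{"tx":0,"ty":0,"tz":0,"roll":0},{"tx":0,"ty":0,"tz":-10,"roll":0},{"tx":0,"ty":0,"tz":-20,"roll":0},{"tx":0,"ty":0,"tz":-30,"roll":0},{"tx":0,"ty":0,"tz":-30,"roll":0},{"tx":0,"ty":0,"tz":-20,"roll":0},{"tx":0,"ty":0,"tz":0,"roll":0}]' 70 >/dev/null; python3 go.py 599.1 -231.5 60 -135
python3 - <<'E'
from meas import *
im,_=snap("scene","scene10")
hsv=cv2.cvtColor(im,cv2.COLOR_RGB2HSV)
t=(hsv[...,0]>70)&(hsv[...,0]<100)&(hsv[...,1]>60)
for c in con(t,240,190,300,240,20)[:1]: print(rect(world(c,.0155,"scene")),circ(world(c,.0155,"scene")), cv2.boundingRect(c))
E
```

```text
t 31.87 pos [432.8 164.   56.9] yaw -134.6 tilt 0.01 open 28.4 grip 27.7 F [-1.1 -1.3  3.7] q1 11.5 q6 146.2
t 32.70 pos [435.9 164.6 173. ] yaw -134.6 tilt 0.62 open 69.9 grip 0.0 F [0.  0.2 0.9] q1 11.5 q6 146.2
world d [ 163.2 -396.1 -113. ]
now tx 394.5 ty 167.2 tz 113.0
after tx 395.5 ty 164.7 tz 113.0
roll 0.006
(array([430.2, 162.8]), array([38. , 49.5]), np.float32(41.9)) (array([430.8, 162.4]), 56.8) (255, 218, 13, 9)
```

```bash
python3 -m handwheel '[{"tx":17,"ty":7,"tz":0,"roll":0},{"tx":33,"ty":14,"tz":0,"roll":0},{"tx":33,"ty":14,"tz":0,"roll":0},{"tx":33,"ty":14,"tz":0,"roll":0},{"tx":33,"ty":14,"tz":5,"roll":0},{"tx":33,"ty":14,"tz":10,"roll":0},{"tx":33,"ty":14,"tz":15,"roll":0},{"tx":33,"ty":14,"tz":15,"roll":0},{"tx":33,"ty":14,"tz":15,"roll":0},{"tx":33,"ty":14,"tz":15,"roll":0},{"tx":33,"ty":14,"tz":15,"roll":0},{"tx":33,"ty":14,"tz":10,"roll":0}]' 70 22 >/dev/null
python3 -m handwheel '[{"tx":15,"ty":6,"tz":10,"roll":0},{"tx":0,"ty":0,"tz":0,"roll":0},{"tx":0,"ty":0,"tz":0,"roll":0},{"tx":0,"ty":0,"tz":0,"roll":0}]' >/dev/null
python3 go.py 599.1 -231.5 5 -135
python3 - <<'E'
from meas import *
im,_=snap("top","top11"); im2,_=snap("scene","scene11")
a=cv2.resize(im[170:270,225:315],(360,400),interpolation=cv2.INTER_CUBIC); b=cv2.resize(im2[175:285,310:430],(436,400),interpolation=cv2.INTER_CUBIC)
cv2.imwrite("pics/c11.png",np.hstack([a,b])[:,:,::-1])
E
```

```text
t 34.08 pos [ 595.4 -231.5   55.4] yaw -134.6 tilt 0.13 open 69.8 grip 0.0 F [-0.4  0.2 -0.2] q1 -27.9 q6 106.7
world d [  3.7  -0.  -50.4]
now tx 2.6 ty -2.6 tz 50.4
after tx 2.6 ty -2.6 tz 50.4
roll 0.006
```

View pics/c11.png

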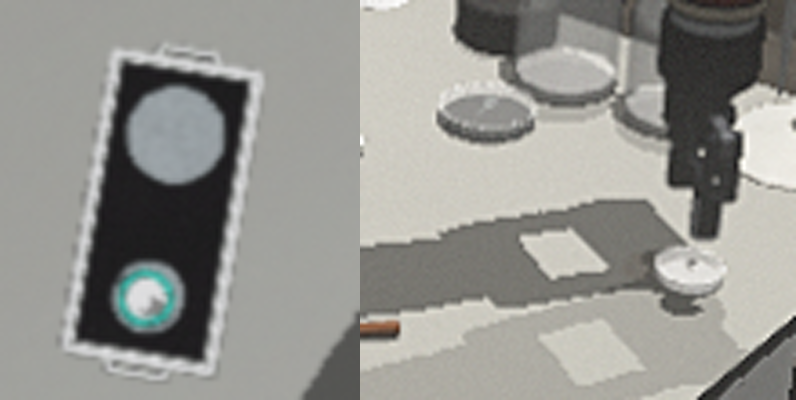

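The tube stands centred in its recess at (148,297). The last dish is under the gripper at (690,270).

```bash
python3 -m handwheel '[{"tx":2.6,"ty":-2.6,"tz":20,"roll":0},{"tx":0,"ty":0,"tz":15,"roll":0},{"tx":0,"ty":0,"tz":10,"roll":0},{"tx":0,"ty":0,"tz":3.5,"roll":0},{"tx":0,"ty":0,"tz":0,"roll":0},{"tx":0,"ty":0,"tz":0,"roll":0}]' >/dev/null; python3 go.py 599.1 -231.5 5 -135
python3 -m handwheel '[{"tx":0,"ty":0,"tz":0,"roll":0},{"tx":0,"ty":0,"tz":0,"roll":0},{"tx":0,"ty":0,"tz":0,"roll":0},{"tx":0,"ty":0,"tz":0,"roll":0},{"tx":0,"ty":0,"tz":0,"roll":0}]' 40 22 >/dev/null; python3 go.py
```

```text
t 34.68 pos [ 599.9 -232.2    7.8] yaw -134.6 tilt 0.02 open 70.2 grip 0.0 F [0.3 0.  0.6] q1 -27.8 q6 106.8
world d [-0.8  0.7 -2.8]
now tx -1.1 ty 0.0 tz 2.8
after tx -1.1 ty 0.0 tz 2.8
roll 0.006
t 35.10 pos [ 601.6 -233.3   10.1] yaw -134.6 tilt 0.23 open 39.9 grip 2.9 F [-1.   0.5  6. ] q1 -27.8 q6 106.8
```

Too high: the fingers closed over the dish's top. I'll reopen, go up, look, and regrip lower.

```bash
python3 -m handwheel '[{"tx":0,"ty":0,"tz":-10,"roll":0},{"tx":0,"ty":0,"tz":-30,"roll":0},{"tx":-30,"ty":0,"tz":-20,"roll":0},{"tx":-40,"ty":0,"tz":0,"roll":0},{"tx":-40,"ty":0,"tz":0,"roll":0},{"tx":-40,"ty":0,"tz":0,"roll":0},{"tx":0,"ty":0,"tz":0,"roll":0},{"tx":0,"ty":0,"tz":0,"roll":0},{"tx":0,"ty":0,"tz":0,"roll":0}]' 70 >/dev/null; python3 go.py 599.1 -231.5 50 -135
python3 - <<'E'
from meas import *
im,d=snap("top","top12"); g=cv2.cvtColor(im,cv2.COLOR_RGB2GRAY)
(u,v)=(408,179); q=[]
for a in np.arange(0,360,6):
    a=np.radians(a); r=np.arange(8,14,.25); s=cv2.remap(g.astype(np.float32),(u+r*np.cos(a)).astype(np.float32)[None],(v+r*np.sin(a)).astype(np.float32)[None],cv2.INTER_CUBIC)[0]
    i=np.argmin(np.gradient(s)); q.append((u+r[i]*np.cos(a),v+r[i]*np.sin(a)))
e,ax,_=cv2.fitEllipseAMS(np.array(q,np.float32)); print(e,ax,plane("top",*e,.012)[:2])
cv2.imwrite("pics/c12.png",cv2.resize(im[155:205,380:440],(600,500))[:,:,::-1])
E
```

```text
t 35.85 pos [ 493.9 -127.4   68.7] yaw -134.6 tilt 0.12 open 69.9 grip 0.0 F [0.4 0.3 1. ] q1 -22.8 q6 111.8
world d [ 105.2 -104.1  -18.7]
now tx 148.0 ty 0.2 tz 18.7
after tx 148.0 ty -0.8 tz 18.7
roll 0.006
(407.3190002441406, 179.91712951660156) (18.492084503173828, 21.147428512573242) [ 0.59581332 -0.2297979 ]
```

View pics/c12.png

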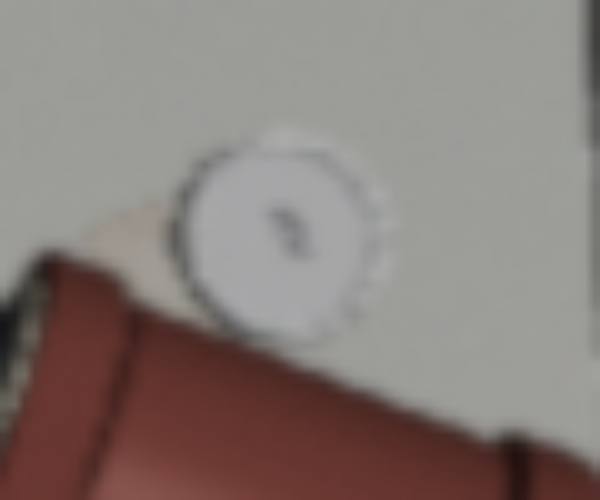

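The dish is flat and has not moved: its rim centre is at about (408.3,178.8), which is (599,-232) mm. I'm regripping it lower.

```bash
python3 -m handwheel '[{"tx":20,"ty":0,"tz":0,"roll":0},{"tx":35,"ty":0,"tz":0,"roll":0},{"tx":35,"ty":0,"tz":0,"roll":0},{"tx":35,"ty":0,"tz":0,"roll":0},{"tx":22,"ty":0,"tz":10,"roll":0},{"tx":0,"ty":0,"tz":15,"roll":0},{"tx":0,"ty":0,"tz":0,"roll":0},{"tx":0,"ty":0,"tz":0,"roll":0},{"tx":0,"ty":0,"tz":0,"roll":0}]' >/dev/null; python3 go.py 599.3 -232 5 -135
```

```text
t 36.65 pos [ 597.3 -229.8   42.4] yaw -134.6 tilt 0.08 open 70.1 grip 0.0 F [-0.4  0.  -1.4] q1 -27.7 q6 106.9
world d [  2.   -2.2 -37.4]
now tx 2.9 ty 0.1 tz 37.4
after tx 2.9 ty 0.1 tz 37.4
roll 0.006
```

```bash
python3 -m handwheel '[{"tx":1.5,"ty":0,"tz":15,"roll":0},{"tx":0,"ty":0,"tz":12,"roll":0},{"tx":0,"ty":0,"tz":7,"roll":0},{"tx":0,"ty":0,"tz":3,"roll":0},{"tx":0,"ty":0,"tz":0,"roll":0},{"tx":0,"ty":0,"tz":0,"roll":0},{"tx":0,"ty":0,"tz":0,"roll":0}]' >/dev/null; python3 go.py 599.3 -232 5 -135
```

```text
t 37.23 pos [ 599.3 -231.6    6.3] yaw -134.6 tilt 0.05 open 69.9 grip 0.0 F [ 0.1 -0.1 -0.6] q1 -27.8 q6 106.9
world d [ 0.  -0.4 -1.3]
now tx 0.3 ty 0.3 tz 1.3
after tx 0.3 ty 0.3 tz 1.3
roll 0.006
```

```bash
python3 -m handwheel '[{"tx":0,"ty":0,"tz":1.7,"roll":0},{"tx":0,"ty":0,"tz":0,"roll":0},{"tx":0,"ty":0,"tz":0,"roll":0}]' >/dev/null; python3 go.py
python3 -m handwheel '[{"tx":0,"ty":0,"tz":0,"roll":0},{"tx":0,"ty":0,"tz":0,"roll":0},{"tx":0,"ty":0,"tz":0,"roll":0},{"tx":0,"ty":0,"tz":0,"roll":0},{"tx":0,"ty":0,"tz":0,"roll":0}]' 43 22 >/dev/null; python3 go.py
```

```text
t 37.48 pos [ 599.1 -231.6    4.4] yaw -134.6 tilt 0.03 open 69.9 grip 0.0 F [ 0.2 -0.  -0.1] q1 -27.8 q6 106.9
t 37.90 pos [ 599.3 -231.6    4.7] yaw -134.6 tilt 0.05 open 48.5 grip 22.9 F [0.1 0.7 3.2] q1 -27.8 q6 106.9
```

```bash
python3 -m handwheel '[{"tx":0,"ty":0,"tz":-10,"roll":0},{"tx":0,"ty":0,"tz":-20,"roll":0},{"tx":0,"ty":0,"tz":-20,"roll":0},{"tx":0,"ty":0,"tz":-20,"roll":0},{"tx":0,"ty":0,"tz":0,"roll":0},{"tx":0,"ty":0,"tz":0,"roll":0}]' >/dev/null; python3 go.py 540.5 144 70 -135
```

```text
t 38.40 pos [ 599.9 -231.9   75.9] yaw -134.6 tilt 0.19 open 48.9 grip 22.8 F [ 0.4 -0.2 -0.1] q1 -27.8 q6 106.9
world d [-59.4 375.9  -5.9]
now tx -306.4 ty -225.8 tz 5.9
after tx -307.8 ty -223.8 tz 5.9
roll 0.006
```

```bash
python3 -m handwheel '[{"tx":-14,"ty":-10,"tz":0,"roll":0},{"tx":-28,"ty":-20.6,"tz":0,"roll":0},{"tx":-28,"ty":-20.6,"tz":0,"roll":0},{"tx":-28,"ty":-20.6,"tz":0,"roll":0},{"tx":-28,"ty":-20.6,"tz":0,"roll":0},{"tx":-28,"ty":-20.6,"tz":0,"roll":0},{"tx":-28,"ty":-20.6,"tz":0,"roll":0},{"tx":-28,"ty":-20.6,"tz":0,"roll":0},{"tx":-28,"ty":-20.6,"tz":0,"roll":0},{"tx":-28,"ty":-20.6,"tz":0,"roll":0},{"tx":-28,"ty":-20.6,"tz":0,"roll":0},{"tx":-12,"ty":-10,"tz":0,"roll":0}]' >/dev/null
python3 -m handwheel '[{"tx":0,"ty":0,"tz":12,"roll":0},{"tx":0,"ty":0,"tz":15,"roll":0},{"tx":0,"ty":0,"tz":12,"roll":0},{"tx":0,"ty":0,"tz":0,"roll":0},{"tx":0,"ty":0,"tz":0,"roll":0},{"tx":0,"ty":0,"tz":0,"roll":0}]' >/dev/null; python3 go.py 540.5 144 14 -135
```

```text
t 39.90 pos [539.9 143.8  34.8] yaw -134.7 tilt 0.04 open 48.6 grip 22.9 F [-0.7  0.3  1.2] q1 7.3 q6 142.0
world d [  0.6   0.2 -20.8]
now tx 0.3 ty -0.6 tz 20.8
after tx 0.3 ty -0.6 tz 20.8
roll 0.005
```

```bash
python3 -m handwheel '[{"tx":0,"ty":0,"tz":7,"roll":0},{"tx":0,"ty":0,"tz":7,"roll":0},{"tx":0,"ty":0,"tz":3,"roll":0},{"tx":0,"ty":0,"tz":1,"roll":0},{"tx":0,"ty":0,"tz":1,"roll":0},{"tx":0,"ty":0,"tz":0,"roll":0},{"tx":0,"ty":0,"tz":0,"roll":0}]' >/dev/null; python3 go.py 540.5 144 13 -135
python3 -m handwheel '[{"tx":0,"ty":0,"tz":1,"roll":0},{"tx":0,"ty":0,"tz":0.5,"roll":0},{"tx":0,"ty":0,"tz":0,"roll":0}]' >/dev/null; python3 go.py 540.5 144 13 -135
```

```text
t 40.48 pos [540.2 144.4  16.3] yaw -134.6 tilt 0.02 open 48.6 grip 22.9 F [ 0.9 -0.5 -1.2] q1 7.3 q6 142.0
world d [ 0.3 -0.4 -3.3]
now tx 0.5 ty 0.1 tz 3.3
after tx 0.5 ty 0.1 tz 3.3
roll 0.006
t 40.73 pos [540.  144.4  14.6] yaw -134.6 tilt 0.00 open 48.6 grip 22.9 F [-0.5  0.9 -0.4] q1 7.3 q6 142.0
world d [ 0.5 -0.4 -1.6]
now tx 0.7 ty -0.1 tz 1.6
after tx 0.7 ty -0.1 tz 1.6
roll 0.006
```

```bash
python3 -m handwheel '[{"tx":0.5,"ty":0,"tz":0.8,"roll":0},{"tx":0,"ty":0,"tz":0.7,"roll":0},{"tx":0,"ty":0,"tz":0,"roll":0},{"tx":0,"ty":0,"tz":0,"roll":0}]' >/dev/null; python3 go.py 540.5 144 13 -135
python3 -m handwheel '[{"tx":0,"ty":0,"tz":0.5,"roll":0},{"tx":0,"ty":0,"tz":0,"roll":0}]' >/dev/null; python3 go.py
python3 -m handwheel '[{"tx":0,"ty":0,"tz":0,"roll":0},{"tx":0,"ty":0,"tz":0,"roll":0},{"tx":0,"ty":0,"tz":0,"roll":0},{"tx":0,"ty":0,"tz":-8,"roll":0},{"tx":0,"ty":0,"tz":-20,"roll":0},{"tx":0,"ty":0,"tz":-30,"roll":0},{"tx":0,"ty":0,"tz":-40,"roll":0},{"tx":0,"ty":0,"tz":-40,"roll":0},{"tx":0,"ty":0,"tz":-20,"roll":0},{"tx":0,"ty":0,"tz":0,"roll":0}]' 60 >/dev/null
python3 -m handwheel '[{"tx":20,"ty":12,"tz":0,"roll":0},{"tx":32,"ty":20,"tz":0,"roll":0},{"tx":32,"ty":20,"tz":0,"roll":0},{"tx":32,"ty":20,"tz":0,"roll":0},{"tx":32,"ty":20,"tz":0,"roll":0},{"tx":32,"ty":20,"tz":0,"roll":0},{"tx":25,"ty":18,"tz":0,"roll":0},{"tx":15,"ty":10,"tz":0,"roll":0},{"tx":0,"ty":0,"tz":0,"roll":0},{"tx":0,"ty":0,"tz":0,"roll":0}]' >/dev/null;python3 go.py
python3 - <<'E'
from meas import *
im,_=snap("top","top13"); im2,_=snap("scene","scene13")
a=cv2.resize(im[115:275,120:320],(400,320)); b=cv2.resize(im2[150:250,190:315],(400,320))
cv2.imwrite("pics/c13.png",np.hstack([a,b])[:,:,::-1])
E
```

```text
t 41.07 pos [540.3 144.   13. ] yaw -134.6 tilt 0.01 open 48.4 grip 22.9 F [-0.   0.5  0.1] q1 7.3 q6 141.9
world d [ 0.2 -0.  -0. ]
now tx 0.2 ty -0.1 tz 0.0
after tx 0.2 ty -0.1 tz 0.0
roll 0.006
t 41.23 pos [540.4 144.1  12.7] yaw -134.6 tilt 0.01 open 48.7 grip 22.9 F [ 0.3 -0.2  0.2] q1 7.3 q6 141.9
t 42.90 pos [ 598.  -110.8  169.9] yaw -134.8 tilt 0.09 open 60.0 grip 0.0 F [ 0.   0.3 -0.5] q1 -17.5 q6 117.2
```

View pics/c13.png

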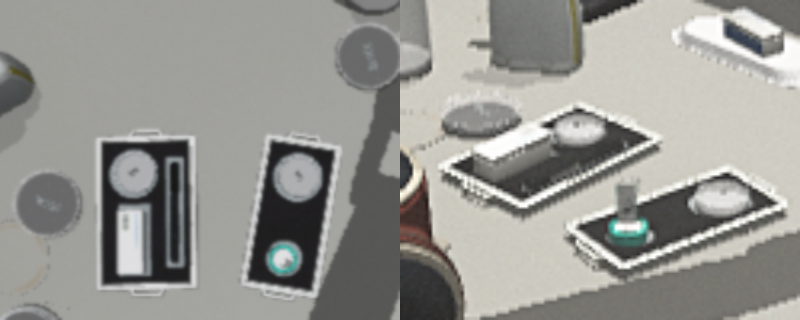

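The final view shows all five things in their recesses: dishes at (134,174) and (298,176), box at (133,240), pen at (174,212), tube at (284,258). The large dishes at (368,57) and (48,203) have not moved. I'm handing in.

```bash
python3 -c "
from station import ctrl
print(ctrl.finish_job())"
```

```text
the job is handed in; nothing more can be done
None
```

Both kits are made up and the job is handed in at about 43 s: the box, pen and one small dish are in the wider tray, the tube (on its cap) and the other small dish are in the narrower one, and the two large dishes are where they were; the second small dish took two tries to grip because the first was too high.

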